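# Load the sample cassette under the reader's leaf spring

### The arm

A 6-joint arm with a two-finger parallel gripper is mounted at the origin on the work surface. World frame = base frame: x ahead of the robot, y to its left, z up, the work surface at z = 0. Lengths are in m, angles in degrees, forces in N, time in s.
With the tool pointing down it reaches from about 0.4 to 0.825 m from the base axis. Payload 7 kg.
Tool frame: the origin (TCP) lies on the centre line of the jaws, within the pads' length; the fingertips stand 11 mm ahead of it and the grasp point (between the pads) lies 8 mm behind it; z points along the fingers, y is the direction in which the jaws open and shut (so a half turn about z gives the same grasp; the last joint's range is limited). The gripper opens to 88 mm and grips with 3 to 60 N. Pads are 19 mm wide; open, the fingers measure 130 mm over their backs; the gripper's body (78 mm by 193 mm) begins 47 mm behind the grasp point.
Start: joints at [90.648, 20.546, 0.682, 0, -70.136, -16.507], TCP at [0.184, 0.649, 0.238] pointing down, gripper open.
Joint ranges: [-176.03, 176.03], [-82.01, 121.73], [-58.28, 71.71], [-173.87, 95.51], [-174.79, -0.11], [-173.66, 173.66]. Speed limits (degrees/s): [136.94, 136.94, 172.46, 180, 180, 180].

### API

Orientations are given as [roll, pitch, yaw] about the fixed x, y, z axes, in that order (R = Rz(yaw) Ry(pitch) Rx(roll)).
In Python, from plant import ctrl, cams, order gives the robot as it stands.
- The arm moves only by the tool jog_arm, never from a script. Its argument "motion" is a list of rows, each an object with "offset": the shift along the tool's x, y, z in mm, a list of three; "roll": the turn about the tool's z in rad; "hand": the finger opening in mm, from 0 to 87.6. A call has 1 to 20 rows; each row is the pose to reach, as a shift and turn from the pose commanded when the call began, along the tool's axes at that moment; what a row does not reach only later rows make up. A row lasts 1/12 s, in which the tool goes at most 41.7 mm and 7.16 degrees, less where a joint would pass 70% of its speed; a pose out of reach is approached as far as the arm can. A call with a gripper value outside its range is refused whole. The fingers move at their own pace and stop on an object; the grip force is fixed at half the most. Time passes only in rows, so rows that repeat a pose let the fingers close. It gives the time, the measured TCP pose, the force and the opening at its end, in the units of the state.
- ctrl.get_obs(): the state, without advancing time (a new reading comes with each control period).
- cams.snapshot(name): name is "scene" or "top"; returns a dict with "img" (420x560x3 uint8, red, green, blue), "K" (3x3 intrinsics, pixels), "D" ([k1, k2, p1, p2, k3] as OpenCV has them; the pictures are not rectified), "cam_to_world" (4x4, takes a point from camera to world coordinates). Camera axes: x right, y down, z forward; pixel columns grow to the right and rows downward; lengths in m; the calibration is good to about 2 mm. A picture is of the moment at which its call begins. There is no depth.
- order.close_job(): hands the job in, once; it reports no verdict.
The state is a dict: "clock": time; "joint_pos": joint angles; "qvel": joint speeds; "tau": joint torques, N m; "tool_pos": TCP position; "orientation": TCP orientation; "force": force on the tool from outside, world axes, zero at the start; "moment": the same for the moment, N m; "opening": finger opening in m.
Only numpy, scipy, OpenCV 4.12 (cv2) and the standard library are available. Lean on these libraries where they do the work, as an engineer would, in place of code of your own. Each camera call takes 0.05 s, during which the arm holds its last target. There are 200 camera calls.

### The job

With closed fingertips on the thumb pad, press the sample cassette hard down on its sprung bed and, keeping it pressed, slide it forward under the leaf spring until it is fully home against the reader housing; then let go so that the spring holds it down. Do not grip or lift the cassette or ram it against the spring, do not pry at the spring with the fingers, and leave everything else on the bench where it is.

Things in the scene. Friction and masses are not known exactly. Their poses are not given: they have to be found in the camera images.
- dock: Loading dock of a bench sample reader, fixed. Grey base 290 x 110 x 10 mm; origin at the centre of its underside on the bench; +x is the loading direction (towards the white housing), z up. A straight channel runs from x = -137 to +75 mm between side rails (67 mm apart, tops at 30 mm), with a low bar behind. The housing (110 mm wide, top at 64 mm) begins at x = +75 mm; its face ends the channel.
- bed_top (a point): Middle of the top of the level sprung steel bed that is the channel's slick floor (friction about 0.2) and carries the cassette (dock x = -31 mm). Unpressed it is 26 mm above the bench; it sinks level, at most 8 mm (to 18 mm). It starts to give at about 6 N and is fully down at about 11 N, the cassette's weight (about 1.6 N) included.
- leaf: Steel leaf spring (drag spring), 44 mm wide, reaching 50 mm out of the housing's face over the channel; origin at its root in the housing (dock x = +85 mm, 41 mm above the bench). It ends in a blunt upright lip (lip); 10 mm behind the lip a round curl hangs 2.5 mm lower and rubs on what passes. About 3 N lifts the curl off its rest, then 2.8 N per mm. A cassette not pressed down jams against the lip.
- lip (a point): Middle of the lower edge of the leaf spring's lip as at rest: dock x = +25 mm, 34 mm above the bench (fixed to the dock, does not follow the spring). The curl's lowest line is at dock x = +35 mm, 31.5 mm above the bench, so it drags on the cassette even with the bed fully down.
- stop_face (a point): Point on the housing's face that the cassette's front end meets when home: dock x = +75 mm, mid channel, 25 mm above the bench.
- cassette: Sample cassette to load: loose flat grey plastic plate 130 (x) x 64 (y) x 14 (z) mm, about 0.16 kg, lying in the dock's channel short of the lip, its x along the dock's. Origin: centre of its underside. The front part, with a round sample window, goes under the spring. Its top is 40 mm above the bench unpressed, 32 mm with the bed fully down. Fully home its origin is at dock x = +10 mm.
- rib (a point): Top centre of the cassette's thumb rib: a bar across its top, 6 mm thick, 50 mm wide, 6 mm high, from 20 to 14 mm behind the cassette's origin. With the cassette home it is still 29 mm short of the lip.
- thumb_pad (a point): Middle of the cassette's flat thumb pad, on its top surface, 45 mm long: 40 mm behind the cassette's origin, 20 mm behind the rib's rear face. Fingertips press here and push against the rib.
- tub_a_mid (a point): Bystander: open clear sample tub, diameter 100 mm, 60 mm high, beside the dock; point at its centre half-way up.
- tub_b_mid (a point): Bystander: open clear sample tub, diameter 110 mm, 62 mm high, to one side; point at its centre half-way up.
- spare: Bystander: an empty spare cassette of the same shape lying flat on the bench beside the dock; origin at the centre of its underside.
- tub_lid: Bystander: round tub lid, diameter 104 mm, 6 mm thick, flat on the bench; origin at the centre of its underside.
- jar: Bystander: blue jar with red cap, diameter 72 mm, 95 mm high; origin at the centre of its underside.
- spatula: Bystander: steel sampling spoon 170 mm long lying on the bench; origin on the bench under it.
- reagent: Bystander: white bottle, diameter 60 mm, 130 mm high; origin at the centre of its underside.
Mind the look-alikes: they are no part of the job. What is shaped like the cassette but orange is not meant.

How it is judged (in metres and radians):
On the way, in this order (a step that is already met when the one before it is completed fails the run):
1. the cassette is pressed down at least 4 mm while its front has not yet gone far under the spring (origin behind dock x = -20 mm) (z of cassette in the frame of dock below 0.022 m and x of cassette in the frame of dock below -0.02 m), for 0.05 s.
2. the cassette, under the spring, is home within 4 mm of the housing's face (x of cassette in the frame of dock above 0.006 m and z of cassette in the frame of dock below 0.0225 m), for 0.2 s.
At the end, for the whole second after the job is handed in: The cassette lies at rest and level in the channel, its front end within 4 mm of the housing's face, held down by the spring at least 3.5 mm below its unpressed height (all of step 2 and x of cassette in the frame of dock below 0.014 m and y of cassette in the frame of dock between -0.006 and 0.006 m and angle between cassette's own z axis and vertical below 0.06 rad and linear speed of cassette below 0.01 m/s); the robot touches nothing.
It fails at once if the cassette is lifted more than 8 mm above its unpressed height or tipped more than 0.2 rad (z of cassette in the frame of dock above 0.034 m or angle between cassette's own z axis and vertical above 0.2 rad).
It fails at once if the fingers pry or push at the leaf spring (over 4 N) (contact force between the fingers and leaf above 4 N).
It fails at once if the cassette is rammed or crushed (fingers on it with over 60 N) (contact force between the fingers and cassette above 60 N).
It fails at once if a bystander is moved more than 20 mm (distance of any of tub_a_mid, tub_b_mid, spare, tub_lid, jar, spatula, reagent from where it was at the start of the episode above 0.02 m).
It also fails if it takes over 32 s, if anything falls off the work surface, if the arm or the gripper's body presses on something with over 40 N, if the wrist force passes 120 N, or if a joint passes its speed limit or range.

## Working session

There is one attempt and no reset: what is moved stays moved. The work goes in short steps, Python scripts to look and compute and a tool call to move; the robot and the scene stay as the last step left them, time stands still between calls to the robot, and variables do not carry over. Pictures are saved under pics/ and viewed, about 8 in all and at most 12, crops included, and the job is handed in when it is done.

Besides the shell and the picture viewer there is one more tool, called after "Call:" as name(argument=value, ...), one argument or row to a line, values as JSON. jog_arm: Moves the arm, as the interface text tells. Its arguments: {"type":"object","properties":{"motion":{"type":"array"}},"required":["motion"]}

```bash
mkdir -p pics; python3 - <<'E'
from plant import ctrl,cams,order
import cv2,numpy as np
print(ctrl.get_obs())
for n in("top","scene"):
    s=cams.snapshot(n);cv2.imwrite(f"pics/{n}0.png",s["img"][:,:,::-1]);print(n,s["K"],s["D"],s["cam_to_world"])
E
```

```text
{'clock': 0.0, 'joint_pos': array([ 9.06483119e+01,  2.05900510e+01,  6.34331068e-01, -1.92004868e-02,
       -7.01351079e+01, -1.65059453e+01]), 'qvel': array([-0.00028117, -0.00611623,  0.06506353, -0.0387908 ,  0.06074269,
        0.08252552]), 'tau': array([-4.73323835e-04, -5.82711017e+01,  2.93048537e+01,  6.99741796e+00,
        7.01118741e-03, -1.57665850e-04]), 'tool_pos': array([0.18435433, 0.64885777, 0.23664541]), 'orientation': array([ 1.79907787e+02, -8.50193186e-03, -1.58641653e+01]), 'force': array([0.08212612, 0.35060547, 0.58313815]), 'moment': array([-0.04698622, -0.02863772, -0.03406966]), 'opening': 0.08751404697715087}
top [[448.42044753   0.         274.59706775]
 [  0.         448.42044753 205.23249661]
 [  0.           0.           1.        ]] [-0.06187158  0.          0.          0.          0.        ] [[ 0.02106765 -0.98236127  0.18580226  0.33850944]
 [-0.99960253 -0.0241792  -0.01449626 -0.01068479]
 [ 0.01873311 -0.18542301 -0.98248022  1.27565428]
 [ 0.          0.          0.          1.        ]]
scene [[399.71708782   0.         282.12172909]
 [  0.         399.71708782 211.35284816]
 [  0.           0.           1.        ]] [-0.02620691  0.          0.          0.          0.        ] [[-0.6430027   0.56260998 -0.51963211  1.20223877]
 [ 0.76560422  0.48986243 -0.41699518  0.49779137]
 [ 0.0199426  -0.66596156 -0.74571944  0.99690379]
 [ 0.          0.          0.          1.        ]]
```

View pics/top0.png

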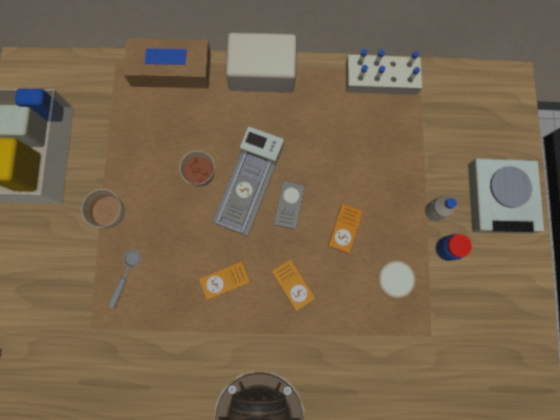

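View pics/scene0.png

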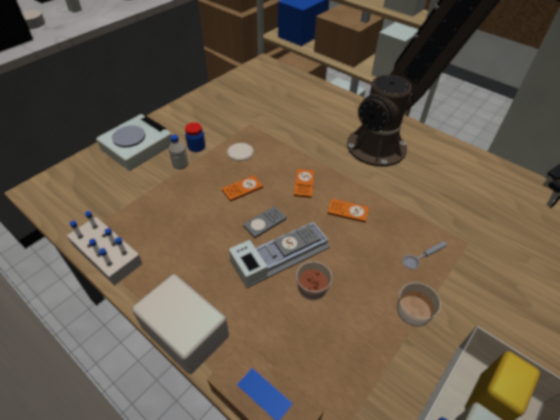

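Top view: the dock is at about (250,185), loading up and to the right towards the white housing at (262,144). Tub a is at (198,168), and the spare at (290,205) lies beside the dock. I'll enlarge both views.

```bash
python3 - <<'E'
import cv2,numpy as np
a=cv2.imread("pics/top0.png")[115:245,195:315];b=cv2.imread("pics/scene0.png")[215:290,222:342]
a=cv2.resize(a,None,fx=4.5,fy=4.5,interpolation=cv2.INTER_CUBIC)
cv2.imwrite("pics/c1.png",a)
cv2.imwrite("pics/c2.png",cv2.resize(b,None,fx=6,fy=6,interpolation=cv2.INTER_CUBIC))
E
```

```text
(no output)
```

View pics/c1.png

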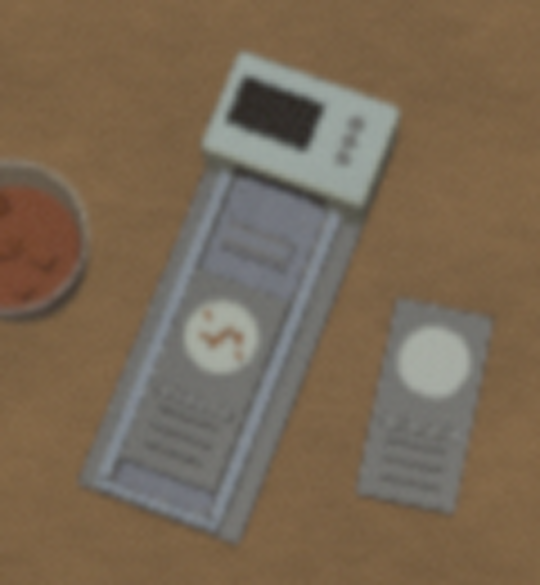

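View pics/c2.png

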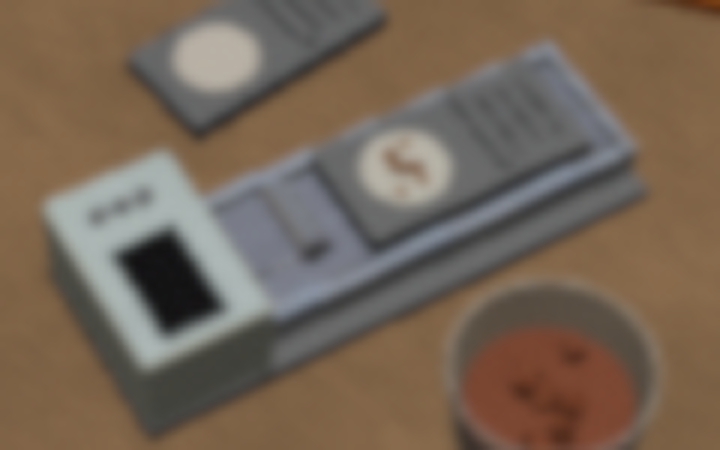

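The crops show housing-top corners, base rear corners and cassette-top corners clearly. I'll fit the dock pose from both views, then the cassette's dock x.

```bash
cat > fit.py <<'E'
import cv2,numpy as np
from scipy.optimize import least_squares
from plant import ctrl,cams,order
def proj(s,P):
    T=np.linalg.inv(s["cam_to_world"]);return cv2.projectPoints(np.float64(P),cv2.Rodrigues(T[:3,:3])[0],T[:3,3],s["K"],np.float64(s["D"]))[0][:,0]
def w(p,P):
    c,s=np.cos(p[2]),np.sin(p[2]);P=np.float64(P)
    return np.c_[p[0]+c*P[:,0]-s*P[:,1],p[1]+s*P[:,0]+c*P[:,1],P[:,2]]
E
python3 - <<'E'
from fit import *
t,s=cams.snapshot("top"),cams.snapshot("scene")
f=lambda L,o,k:(np.float64(L)+.5)/k-.5+o
H=.064
Dt=[[.145,.055,H],[.145,-.055,H],[.075,-.055,H],[.075,.055,H],[-.145,.055,.01],[-.145,-.055,.01]]
ut=f([[240,52],[398,106],[362,205],[205,150],[80,485],[238,542]],(195,115),4.5)
Ds=[[.075,-.055,H],[.075,.055,H],[.145,.055,H],[.145,-.055,H],[-.145,.055,.01]]
us=f([[168,150],[270,305],[150,368],[43,207],[645,190]],(222,215),6)
r=least_squares(lambda p:np.r_[proj(t,w(p,Dt))-ut,proj(s,w(p,Ds))-us].ravel(),[.6,.05,-.3])
p=r.x;print(p,np.degrees(p[2]));print(r.fun.reshape(-1,2).round(2))
r1=least_squares(lambda p:(proj(t,w(p,Dt))-ut).ravel(),p).x;r2=least_squares(lambda p:(proj(s,w(p,Ds))-us).ravel(),p).x;print(r1,r2)
ct=f([[195,270],[283,293],[215,490],[120,458]],(195,115),4.5);cs=f([[375,240],[318,150],[590,145]],(222,215),6)
def C(q):
    F=[[q+.065,.032,.04],[q+.065,-.032,.04],[q-.065,-.032,.04],[q-.065,.032,.04]]
    return w(p,F),w(p,[F[0],F[1],F[3]])
g=lambda q:np.r_[proj(t,C(q[0])[0])-ct,proj(s,C(q[0])[1])-cs].ravel()
k=least_squares(g,[-.05]);q=k.x[0];print("cass x",q,k.fun.reshape(-1,2).round(2))
ks=[(q-.04,"pad"),(q-.017,"rib")]
for x,n in ks: print(n,w(p,[[x,0,.04]]))
# overlay
for im,sn,n,off,kk in((t,t,"top",(195,115),4.5),(s,s,"scene",(222,215),6)):
    a=im["img"][:,:,::-1];a=a[115:245,195:315] if n=="top" else a[215:290,222:342]
    a=cv2.resize(a,None,fx=kk,fy=kk,interpolation=cv2.INTER_CUBIC)
    def d(P,c,closed=True):
        u=(proj(sn,w(p,P))-off+.5)*kk-.5
        cv2.polylines(a,[np.int32(u.round())],closed,c,1)
    d(Dt[:4],(0,0,255));d([[-.145,.055,.01],[.145,.055,.01],[.145,-.055,.01],[-.145,-.055,.01]],(0,255,0))
    d([[q+.065,.032,.04],[q+.065,-.032,.04],[q-.065,-.032,.04],[q-.065,.032,.04]],(255,255,0))
    d([[q-.014,.025,.046],[q-.014,-.025,.046],[q-.02,-.025,.046],[q-.02,.025,.046]],(255,0,255))
    d([[.025,.022,.034],[.025,-.022,.034]],(0,255,255),False)
    d([[-.137,.0335,.03],[.075,.0335,.03],[.075,-.0335,.03],[-.137,-.0335,.03]],(255,255,255))
    cv2.imwrite(f"pics/ov_{n}.png",a)
A,B=cv2.imread("pics/ov_top.png"),cv2.imread("pics/ov_scene.png")
cv2.imwrite("pics/ov.png",cv2.resize(np.hstack([A[:450],B]) if 0 else A,None,fx=1,fy=1))
E
```

```text
[ 0.64372814  0.04874783 -0.33208171] -19.026880212182004
[[-0.41 -1.29]
 [ 0.73 -0.37]
 [ 0.2  -0.13]
 [-1.51 -1.07]
 [-0.43 -0.29]
 [ 0.56  0.44]
 [ 0.01 -1.27]
 [ 1.46 -0.14]
 [-0.83  0.1 ]
 [-0.65 -1.17]
 [ 1.04 -1.02]]
[ 0.64247628  0.04835784 -0.33448993] [ 0.64566569  0.04962334 -0.32955938]
cass x -0.05761504537614276 [[ 0.18 -1.04]
 [ 1.72  1.51]
 [ 0.38  0.34]
 [ 0.05 -0.48]
 [ 0.21 -0.04]
 [-1.25 -0.03]
 [ 0.91 -1.74]]
pad [[0.55144622 0.08057148 0.04      ]]
rib [[0.57318964 0.07307321 0.04      ]]
```

View pics/ov.png

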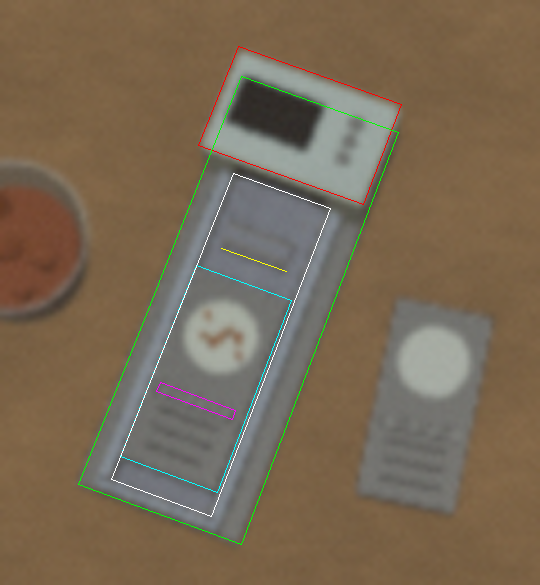

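View pics/ov_scene.png

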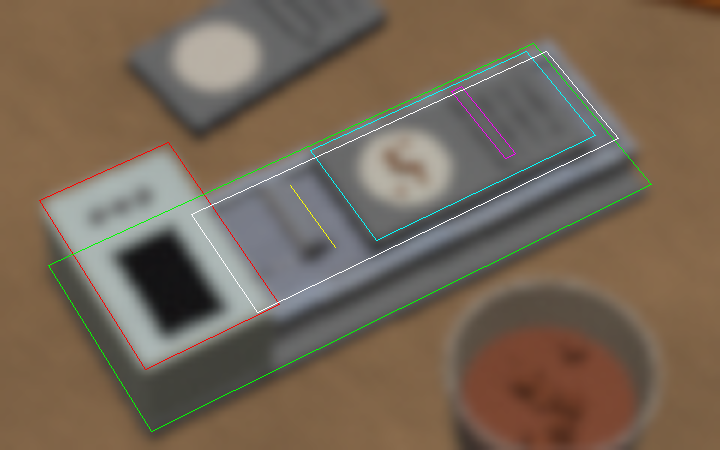

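The overlays agree to about 2–3 mm: dock yaw is about -19°, cassette at dock x ≈ -58 mm, and the lip line matches in the top view. The thumb pad is at about (0.551, 0.081). Next is the first move, to above the pad.

```bash
cat >> fit.py <<'E'
from scipy.spatial.transform import Rotation as R
D=np.array([.6437,.0487,-.3321])
def off(target,cmd=None):
    o=ctrl.get_obs();Q=R.from_euler("xyz",o["orientation"],degrees=True)
    return (Q.inv().apply(np.float64(target)-(o["tool_pos"] if cmd is None else cmd))*1000).round(1), np.round(np.radians(o["orientation"][2])-D[2],3)
def state():
    o=ctrl.get_obs();p=o["tool_pos"]-np.r_[D[:2],0];c,s=np.cos(D[2]),np.sin(D[2])
    print(round(o["clock"],2),"dock TCP mm",(np.array([c*p[0]+s*p[1],-s*p[0]+c*p[1],p[2]])*1000).round(1),"ori",o["orientation"].round(2),"F dock",np.round([c*o["force"][0]+s*o["force"][1],-s*o["force"][0]+c*o["force"][1],o["force"][2]],1),"op",round(o["opening"]*1000,1))
E
python3 -c "
from fit import *
state();print(off([*w(D,[[-.0995,0,0]])[0][:2],.12],[.184,.649,.238]))"
```

```text
0.2 dock TCP mm [-629.9  417.8  237. ] ori [ 1.7994e+02 -1.0000e-02 -1.5860e+01] F dock [-0.2  0.6  0.1] op 87.4
(array([506.9, 446.2, 118.5]), np.float64(0.055))
```

Call:
jog_arm(
  motion=[
    {"offset": [15, 13, 2], "roll": 0.005, "hand": 0},
    {"offset": [40, 36, 6], "roll": 0.01, "hand": 0},
    {"offset": [70, 62, 10], "roll": 0.02, "hand": 0},
    {"offset": [100, 88, 15], "roll": 0.03, "hand": 0},
    {"offset": [131, 115, 20], "roll": 0.04, "hand": 0},
    {"offset": [162, 142, 26], "roll": 0.05, "hand": 0},
    {"offset": [193, 169, 32], "roll": 0.055, "hand": 0},
    {"offset": [224, 196, 38], "roll": 0.055, "hand": 0},
    {"offset": [255, 223, 45], "roll": 0.055, "hand": 0},
    {"offset": [286, 250, 52], "roll": 0.055, "hand": 0},
    {"offset": [317, 278, 60], "roll": 0.055, "hand": 0},
    {"offset": [348, 306, 68], "roll": 0.055, "hand": 0},
    {"offset": [379, 333, 77], "roll": 0.055, "hand": 0},
    {"offset": [410, 360, 87], "roll": 0.055, "hand": 0},
    {"offset": [440, 387, 97], "roll": 0.055, "hand": 0},
    {"offset": [467, 411, 106], "roll": 0.055, "hand": 0},
    {"offset": [488, 430, 113], "roll": 0.055, "hand": 0},
    {"offset": [502, 442, 117], "roll": 0.055, "hand": 0},
    {"offset": [507, 446, 118], "roll": 0.055, "hand": 0},
    {"offset": [507, 446, 118], "roll": 0.055, "hand": 0},
  ],
)

```text
clock: 1.87
tool_pos: [0.5506, 0.0803, 0.1189]
orientation: [179.9, 0.0, -19.1]
force: [1.1, 0.1, -0.1]
opening: 0.0005
```

```bash
python3 - <<'E'
from fit import *
state()
s=cams.snapshot("scene");print(((proj(s,[ctrl.get_obs()["tool_pos"]+[0,0,-.011]])[0]-(222,195)+.5)*6-.5).round())
cv2.imwrite("pics/s2.png",cv2.resize(s["img"][195:290,222:342,::-1],None,fx=6,fy=6,interpolation=cv2.INTER_CUBIC))
E
```

```text
1.87 dock TCP mm [-98.3  -0.5 118.9] ori [ 1.7995e+02  5.0000e-02 -1.9150e+01] F dock [ 1.   0.5 -0.1] op 0.5
[532. 143.]
```

View pics/s2.png

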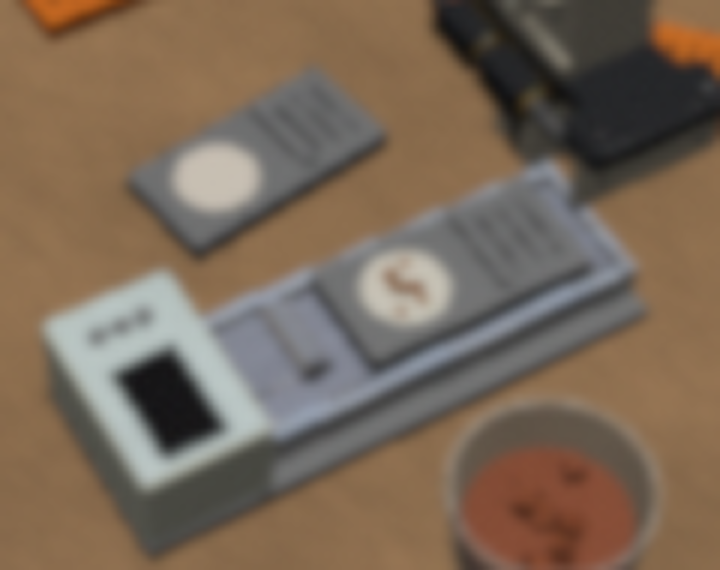

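Fingertips are closed over the rear of the cassette, projecting to about (532,143) in the crop as seen. Descending now.

Call:
jog_arm(
  motion=[
    {"offset": [0, 0, 10], "roll": 0, "hand": 0},
    {"offset": [0, 0, 25], "roll": 0, "hand": 0},
    {"offset": [0, 0, 40], "roll": 0, "hand": 0},
    {"offset": [0, 0, 52], "roll": 0, "hand": 0},
    {"offset": [0, 0, 60], "roll": 0, "hand": 0},
    {"offset": [0, 0, 64], "roll": 0, "hand": 0},
    {"offset": [0, 0, 67], "roll": 0, "hand": 0},
    {"offset": [0, 0, 70], "roll": 0, "hand": 0},
    {"offset": [0, 0, 72], "roll": 0, "hand": 0},
    {"offset": [0, 0, 74], "roll": 0, "hand": 0},
    {"offset": [0, 0, 74], "roll": 0, "hand": 0},
  ],
)

```text
clock: 2.83
tool_pos: [0.5508, 0.0821, 0.0461]
orientation: [-179.9, -0.1, -19.0]
force: [-1.2, 1.7, 5.5]
opening: 0.0006
```

```bash
python3 -c "
from fit import *
state()"
```

```text
2.83 dock TCP mm [-98.7   1.3  46.1] ori [-1.7994e+02 -5.0000e-02 -1.9000e+01] F dock [-1.6  1.2  5.5] op 0.6
```

Call:
jog_arm(
  motion=[
    {"offset": [0, 0, 2], "roll": 0, "hand": 0},
    {"offset": [0, 0, 3], "roll": 0, "hand": 0},
    {"offset": [0, 0, 4], "roll": 0, "hand": 0},
    {"offset": [0, 0, 5], "roll": 0, "hand": 0},
    {"offset": [0, 0, 5], "roll": 0, "hand": 0},
    {"offset": [0, 0, 5], "roll": 0, "hand": 0},
  ],
)

```text
clock: 3.33
tool_pos: [0.5512, 0.0821, 0.0431]
orientation: [-179.9, -0.1, -19.0]
force: [-7.1, 1.3, 20.8]
opening: 0.0004
```

```bash
python3 -c "
from fit import *
state()"
```

```text
3.33 dock TCP mm [-98.3   1.4  43.1] ori [-1.7991e+02 -1.2000e-01 -1.8970e+01] F dock [-7.1 -1.1 20.8] op 0.4
```

Call:
jog_arm(
  motion=[
    {"offset": [2, 0, 0], "roll": 0, "hand": 0},
    {"offset": [5, 0, 0], "roll": 0, "hand": 0},
    {"offset": [8, 0, 0], "roll": 0, "hand": 0},
    {"offset": [11, 0, 0], "roll": 0, "hand": 0},
    {"offset": [14, 0, 0], "roll": 0, "hand": 0},
    {"offset": [17, 0, 0], "roll": 0, "hand": 0},
    {"offset": [19, 0, 0], "roll": 0, "hand": 0},
    {"offset": [20, 0, 0], "roll": 0, "hand": 0},
  ],
)

```text
clock: 4.0
tool_pos: [0.5706, 0.0757, 0.0431]
orientation: [-179.9, -0.2, -19.0]
force: [-6.6, 2.5, 20.6]
opening: 0.0007
```

```bash
python3 -c "
from fit import *
state()
s=cams.snapshot('scene')
cv2.imwrite('pics/s3.png',cv2.resize(s['img'][195:290,222:342,::-1],None,fx=6,fy=6,interpolation=cv2.INTER_CUBIC))"
```

```text
4.0 dock TCP mm [-77.9   1.7  43.1] ori [-1.7988e+02 -1.6000e-01 -1.8970e+01] F dock [-7.1  0.2 20.6] op 0.7
```

View pics/s3.png

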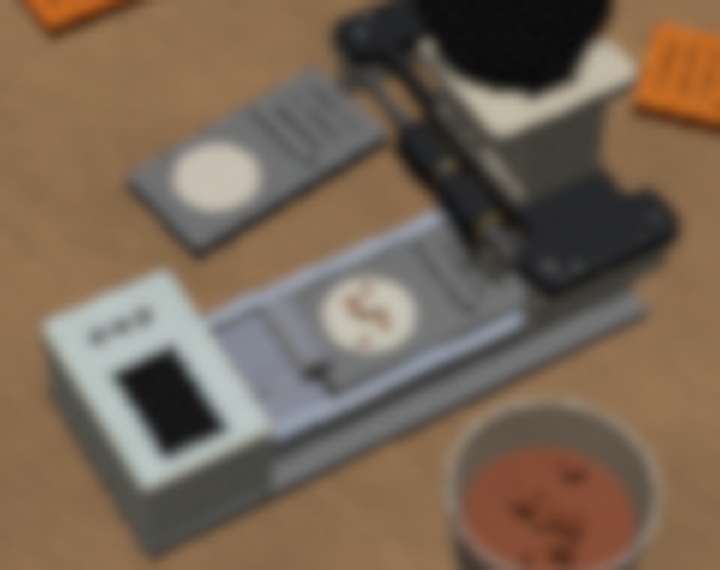

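The window moved from (405,290) to (368,315), about 20 mm. The cassette rides along by friction and its front is now at the lip (about (320,380)). Continuing.

Call:
jog_arm(
  motion=[
    {"offset": [2, 0, 0.5], "roll": 0, "hand": 0},
    {"offset": [4, 0, 1], "roll": 0, "hand": 0},
    {"offset": [6, 0, 1], "roll": 0, "hand": 0},
    {"offset": [8, 0, 1], "roll": 0, "hand": 0},
    {"offset": [10, 0, 1], "roll": 0, "hand": 0},
    {"offset": [12, 0, 1], "roll": 0, "hand": 0},
  ],
)

```text
clock: 4.55
tool_pos: [0.5813, 0.072, 0.043]
orientation: [-179.9, -0.1, -19.0]
force: [-11.5, 4.4, 29.1]
opening: 0.0004
```

```bash
python3 -c "
from fit import *
state()"
```

```text
4.55 dock TCP mm [-66.6   1.7  43. ] ori [-1.7989e+02 -1.3000e-01 -1.8950e+01] F dock [-12.3   0.4  29.1] op 0.4
```

Call:
jog_arm(
  motion=[
    {"offset": [3, 0, 0], "roll": 0, "hand": 0},
    {"offset": [6, 0, 0], "roll": 0, "hand": 0},
    {"offset": [9, 0, 0], "roll": 0, "hand": 0},
    {"offset": [12, 0, 0], "roll": 0, "hand": 0},
    {"offset": [15, 0, 0], "roll": 0, "hand": 0},
    {"offset": [18, 0, 0], "roll": 0, "hand": 0},
  ],
)

```text
clock: 5.05
tool_pos: [0.5983, 0.0661, 0.0431]
orientation: [-179.9, -0.1, -19.0]
force: [-11.7, 3.8, 28.5]
opening: 0.0004
```

```bash
python3 -c "
from fit import *
state()
s=cams.snapshot('scene')
cv2.imwrite('pics/s4.png',cv2.resize(s['img'][195:290,222:342,::-1],None,fx=6,fy=6,interpolation=cv2.INTER_CUBIC))"
```

```text
5.05 dock TCP mm [-48.6   1.6  43.1] ori [-1.799e+02 -1.300e-01 -1.895e+01] F dock [-12.2  -0.3  28.5] op 0.4
```

View pics/s4.png

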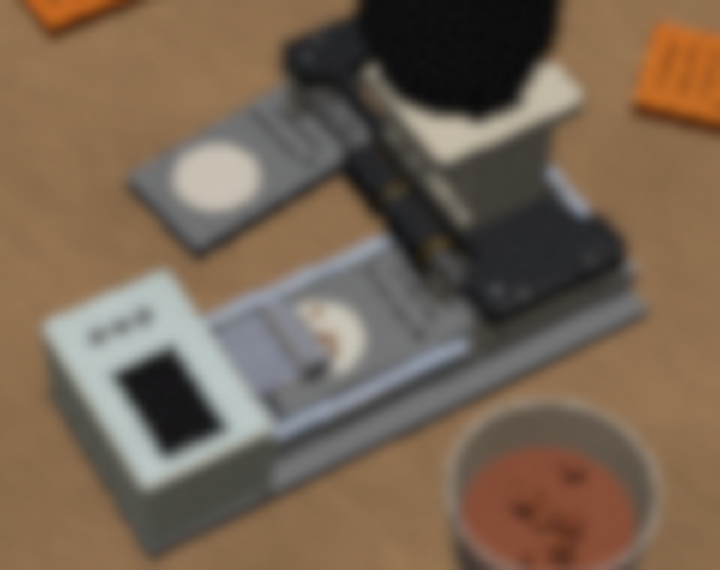

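The cassette is well under the spring: the leaf covers part of the window at (320,340). It remains to run home, with a force check.

Call:
jog_arm(
  motion=[
    {"offset": [3, 0, 0], "roll": 0, "hand": 0},
    {"offset": [6, 0, 0], "roll": 0, "hand": 0},
    {"offset": [9, 0, 0], "roll": 0, "hand": 0},
    {"offset": [11, 0, 0], "roll": 0, "hand": 0},
    {"offset": [13, 0, 0], "roll": 0, "hand": 0},
    {"offset": [14, 0, 0], "roll": 0, "hand": 0},
  ],
)

```text
clock: 5.6
tool_pos: [0.6116, 0.0614, 0.0431]
orientation: [-179.9, -0.1, -19.0]
force: [-11.5, 3.5, 28.0]
opening: 0.0004
```

```bash
python3 -c "
from fit import *
state()"
```

```text
5.6 dock TCP mm [-34.5   1.6  43.1] ori [-1.799e+02 -1.300e-01 -1.896e+01] F dock [-12.   -0.4  28. ] op 0.4
```

Call:
jog_arm(
  motion=[
    {"offset": [1, 0, 0], "roll": 0, "hand": 0},
    {"offset": [2, 0, 0], "roll": 0, "hand": 0},
    {"offset": [3, 0, 0], "roll": 0, "hand": 0},
    {"offset": [3, 0, 0], "roll": 0, "hand": 0},
  ],
)

```text
clock: 5.93
tool_pos: [0.6142, 0.0605, 0.0431]
orientation: [-179.9, -0.1, -19.0]
force: [-10.6, 4.6, 27.1]
opening: 0.0003
```

```bash
python3 -c "
from fit import *
state()"
```

```text
5.93 dock TCP mm [-31.7   1.5  43.1] ori [-1.7991e+02 -1.1000e-01 -1.8960e+01] F dock [-11.5   0.9  27.1] op 0.3
```

Call:
jog_arm(
  motion=[
    {"offset": [1, 0, 0], "roll": 0, "hand": 0},
    {"offset": [2, 0, 0], "roll": 0, "hand": 0},
    {"offset": [3, 0, 0], "roll": 0, "hand": 0},
    {"offset": [3, 0, 0], "roll": 0, "hand": 0},
  ],
)

```text
clock: 6.27
tool_pos: [0.6144, 0.0603, 0.043]
orientation: [-180.0, 0.1, -19.0]
force: [-22.2, 12.0, 35.7]
opening: 0.0008
```

```bash
python3 -c "
from fit import *
state()"
```

```text
6.27 dock TCP mm [-31.5   1.4  43. ] ori [-1.7996e+02  1.2000e-01 -1.8990e+01] F dock [-24.9   4.1  35.7] op 0.8
```

Call:
jog_arm(
  motion=[
    {"offset": [1, 0, 0], "roll": 0, "hand": 0},
    {"offset": [2, 0, 0], "roll": 0, "hand": 0},
    {"offset": [2, 0, 0], "roll": 0, "hand": 0},
  ],
)

```text
clock: 6.52
tool_pos: [0.6155, 0.0597, 0.043]
orientation: [-180.0, 0.2, -19.0]
force: [-26.1, 13.2, 38.6]
opening: 0.0004
```

```bash
python3 -c "
from fit import *
state()
s=cams.snapshot('scene')
cv2.imwrite('pics/s5.png',cv2.resize(s['img'][195:290,222:342,::-1],None,fx=6,fy=6,interpolation=cv2.INTER_CUBIC))"
```

```text
6.52 dock TCP mm [-30.3   1.2  43. ] ori [-179.99    0.19  -18.98] F dock [-28.9   4.   38.6] op 0.4
```

View pics/s5.png

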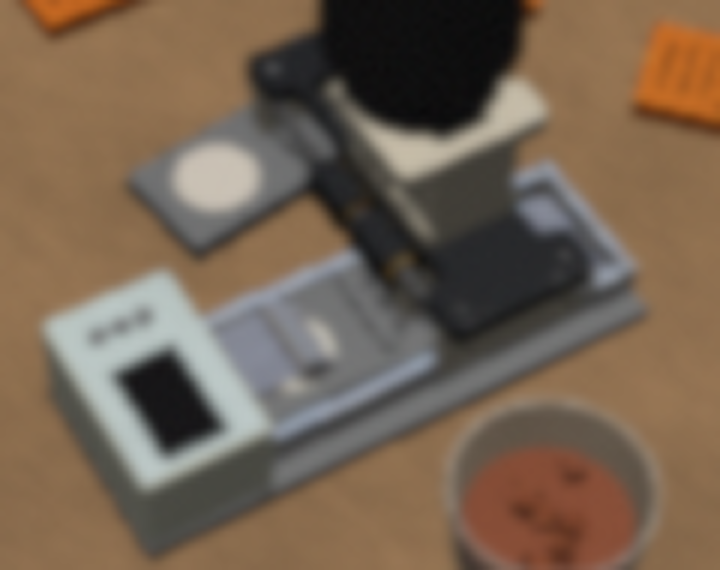

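Fx stepped from -12 to -29 N while advance stopped, at the predicted home position, and the view shows the leaf over the window's front half. Lifting straight off.

Call:
jog_arm(
  motion=[
    {"offset": [-1, 0, -2], "roll": 0, "hand": 0},
    {"offset": [-2, 0, -4], "roll": 0, "hand": 0},
    {"offset": [-2, 0, -7], "roll": 0, "hand": 0},
    {"offset": [-2, 0, -11], "roll": 0, "hand": 0},
    {"offset": [-2, 0, -16], "roll": 0, "hand": 0},
    {"offset": [-2, 0, -25], "roll": 0, "hand": 0},
    {"offset": [-5, 0, -45], "roll": 0, "hand": 0},
    {"offset": [-25, 0, -70], "roll": 0, "hand": 0},
    {"offset": [-55, 0, -95], "roll": 0, "hand": 0},
    {"offset": [-90, 0, -115], "roll": 0, "hand": 0},
    {"offset": [-125, 0, -125], "roll": 0, "hand": 0},
    {"offset": [-150, 0, -130], "roll": 0, "hand": 0},
    {"offset": [-160, 0, -130], "roll": 0, "hand": 0},
    {"offset": [-160, 0, -130], "roll": 0, "hand": 0},
  ],
)

```text
clock: 7.73
tool_pos: [0.4658, 0.1109, 0.171]
orientation: [-179.9, -0.1, -18.9]
force: [0.1, 0.1, -0.1]
opening: 0.0005
```

```bash
python3 - <<'E'
from fit import *
state()
out=[]
for n,(r0,r1,c0,c1),k in(("top",(115,245,195,315),4.5),("scene",(205,290,222,342),5)):
    s=cams.snapshot(n);a=cv2.resize(s["img"][r0:r1,c0:c1,::-1],None,fx=k,fy=k,interpolation=cv2.INTER_CUBIC)
    for q,col in((.010,(0,255,0)),(.002,(0,0,255))):
        for x in(q-.065,):
            u=(proj(s,w(D,[[x,.032,.035],[x,-.032,.035]]))-(c0,r0)+.5)*k-.5
            cv2.polylines(a,[np.int32(u.round())],False,col,1)
    out.append(a)
h=max(o.shape[0] for o in out);out=[cv2.copyMakeBorder(o,0,h-o.shape[0],0,0,0) for o in out]
b=np.hstack(out);cv2.imwrite("pics/end.png",cv2.resize(b,(800,int(h*800/b.shape[1])),interpolation=cv2.INTER_AREA))
E
```

```text
7.73 dock TCP mm [-188.4    0.8  171. ] ori [-1.7988e+02 -7.0000e-02 -1.8920e+01] F dock [ 0.1  0.1 -0.1] op 0.5
```

View pics/end.png

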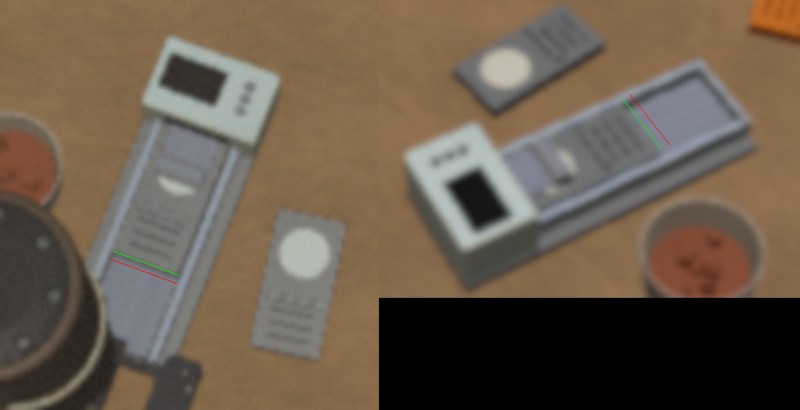

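The cassette's rear edge lies on the green "home" line in both views (top about (145,263), scene about (643,122)). The spring sits over the window and the bystanders are unmoved. Handing in.

```bash
python3 -c "
from plant import order
print(order.close_job())"
```

```text
the job is handed in; nothing more can be done
None
```

I loaded the cassette and handed the job in after about 8 s of the 32 s allowed. The hand-in gives no verdict, so success is my reading of the checks below.

**What I did:** I pressed the cassette fully down with closed fingertips on the thumb pad (about 21 N). I then slid it about 67 mm forward under the leaf spring, at about 29 N down once it was under. At the predicted home position the backward force rose from 12 to 29 N and the fingers moved only about 1 mm more. I lifted straight off and moved the arm clear. The largest reading was about 48 N in total, under the 60 N limit.

**Last checks:**
- **Home position:** in both cameras the cassette's rear edge lies on the line computed for fully home, with the leaf over the sample window.
- **Arm:** the wrist force is about 0 N, so the robot touches nothing.
- **Bystanders:** the spare and the tub beside the dock look unmoved. I did not measure them or look again at the other bystanders.

**Limits of the checks:**
- My fit of the dock from the images was only good to about 2–3 mm, and in the scene view the lip did not line up with its predicted place by a few millimetres. The force rise at the housing is therefore the firmer evidence that it is home.
- I did not measure how far the spring holds the cassette down after release.
- Forward motion came mostly from friction on the pad. The fingertips probably never touched the rib, because the estimated gap was still about 8–9 mm.

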